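Load two collars into a transfer shuttle

TASK

Wind the crank handwheel counter-clockwise until the aluminium carriage is up against its stop, so that its two round pockets line up with the two lanes. Then slide the two steel collars along their lanes, one after the other and without lifting them, so that each drops flat into its own pocket; leave the carriage at its stop and the other things on the bench where they are.

Things in the scene. Friction and masses are not known exactly. Their poses are not given: they have to be found in the camera images.
- shuttle: Loading fixture, fixed to the bench: green base plate 195 x 310 mm. Origin on the bench top, midway between the two pockets' places when the carriage is at its stop; x along the lanes from deck to carriage (away from the robot), y to the left, z up. The carriage lies across the lanes' far ends; a black fence behind its pockets (face 29 mm beyond their centres) stops a collar going too far.
- deck_mid (a point): Middle of the fixture's white deck, on its top, 40 mm above the bench (fixture x -93 mm, y 0). The deck is 114 mm long (x) and 152 mm wide. Two lanes run along x at y = +38 mm (left) and -38 mm (right), each 53 mm wide between aluminium rails 8 mm high (tops 48 mm above the bench), open above and at the front; the deck's far edge is at fixture x -36 mm.
- carriage (a joint): Travel of the carriage in m along the fixture's +y (to the left). 0.055 = against the stop, where the pockets are in line with the lanes. It moves 12.7 mm for each radian of the handwheel and stays where it is left.
- handwheel (a joint): Turn of the handwheel in rad, growing counter-clockwise seen from above; 4.33 = carriage against the stop. Geared to the carriage; starts somewhere between 0.3 and 2.3 and needs only a few newtons at its crank knob.
- wheel_axis (a point): On the upright axis of the handwheel, top of its hub, 57 mm above the bench: dark disc wheel 110 mm across, right of the lanes, its rim top 53 mm above the bench. An upright grey power strip with two black plugs stands fixed on the bench beyond the fixture: keep the hand clear of it.
- knob_mid (a point): Middle of the red crank knob on the handwheel: upright, 17 mm thick, from 62 to 100 mm above the bench (this point 81 mm), 45 mm from the wheel's axis. It spins freely on its pin, so it may be held with a fixed hand direction while it is carried round.
- collar_left_mid (a point): Collar in the left lane: dark grey steel ring, 49 mm across, 22 mm high, lying flat, about 0.14 kg. The point is its centre, half-way up (11 mm over what it lies on); z is its upright axis.
- collar_right_mid (a point): Collar in the right lane: dark grey steel ring, 49 mm across, 22 mm high, lying flat, about 0.14 kg. The point is its centre, half-way up (11 mm over what it lies on); z is its upright axis.
- pocket_left (a point): Centre of the floor of the left round pocket in the moving aluminium carriage: 55 mm across, 15 mm deep, its top edge 1.5 mm below the deck. The point travels with the carriage. A collar lying in it has its centre 11 mm above this point and stands 5.5 mm proud of the deck level.
- pocket_right (a point): Centre of the floor of the right round pocket in the moving aluminium carriage: 55 mm across, 15 mm deep, its top edge 1.5 mm below the deck. The point travels with the carriage. A collar lying in it has its centre 11 mm above this point and stands 5.5 mm proud of the deck level.
- blade_tin: Bystander: yellow flat tin 46 x 76 x 14 mm, lying loose on the bench at the front left. Origin: centre of its underside.
- side_cutter: Bystander: red-handled cutter pliers, 49 x 127 x 11 mm, lying loose at the left. Origin: centre of its underside.
Not all that is in view belongs to the job. What is shaped like the part that bears collar_left_mid but white is not meant.

How it is judged:
By the outcome, as a careful person would: the job done as asked, in the order asked, and still so for the second after the job is handed in, with the robot touching nothing.
It also fails if it takes over 64 s, if anything falls off the work surface, if the arm or the gripper's body presses on something with over 40 N, if the wrist force passes 120 N, or if a joint passes its speed limit or range.

ROBOT

A 7-joint arm with a two-finger parallel gripper is mounted at the origin on a cart in front of the work surface, level with it; the furniture and walls round the work are solid. World frame = base frame: x ahead of the robot, y to its left, z up, the work surface at z = 0. Lengths are in m, angles in rad, forces in N, time in s.
With the tool pointing down it reaches from about 0.35 to 0.9 m from the base axis. Payload 8.1 kg.
Tool frame: the origin (TCP) lies at the very end of the fingers, on their centre line; the grasp point (between the pads) lies 19 mm behind it; z points along the fingers, y is the line along which they close (so a half turn about z gives the same grasp; the last joint's range is limited). The gripper opens to 92 mm and grips with 3 to 60 N. Pads are 19 mm wide; open, the fingers measure 130 mm over their backs; the gripper's body (75 mm by 190 mm) begins 47 mm behind the grasp point.
Start: joints at [1.07, 0.434, 0.025, 1.573, -0.012, 1.134, -0.075], TCP at [0.242, -0.576, 0.227] pointing down, gripper open.
Joint ranges: [-2.62, 2.62], [-0.44, 2.09], [-1.27, 1.32], [0.08, 2.57], [-1.32, 4.46], [0.12, 2], [-2.74, 2.74]. Speed limits (rad/s): [2.22, 2.22, 3.01, 3.01, 3.14, 3.14, 3.14].

INTERFACE

Orientations are given as a rotation vector (axis times angle).
In Python, from cell import arm gives the robot as it stands.
- The arm moves only by the tool drive_tool, never from a script. Its argument "targets" is a list of rows, each a list of 7 numbers: the turn, a rotation vector about the world's x, y, z in units of 5 degrees (1.0 is 5 degrees), then the shift along the world's x, y, z in units of 40 mm (1.0 is 40 mm), then the opening, from 0 (shut) to 1 (fully open). In form: [[wx, wy, wz, dx, dy, dz, fingers], ...]. A call has 1 to 5 rows; each row is the pose to reach, as a shift and turn from the pose commanded when the call began; what a row does not reach only later rows make up. A row lasts 1/10 s, in which the tool goes at most 50 mm and 8.59 degrees, less where a joint would pass 70% of its speed; a pose out of reach is approached as far as the arm can. A call with a gripper value outside its range is refused whole. The fingers move at their own pace and stop on an object; "force" is the grip in N (left out, the last holds). Time passes only in rows, so rows that repeat a pose let the fingers close. It gives the time, the measured TCP pose, the force, the opening and the grip force at its end, in the units of the state.
- arm.observe(): the state, without advancing time (a new reading comes with each control period).
- arm.get_image(name): name is "scene" or "top" or "wrist"; returns a dict with "pixels" (480x640x3 uint8, red, green, blue), "intrinsics" (3x3 intrinsics, pixels), "rvec" (rotation vector, rad) and "tvec" (3), from world to camera coordinates, as OpenCV has them; the wrist camera has in their place "mount" (4x4, takes a point from camera to tool coordinates, whose origin is the TCP and whose axes are the flange's). Camera axes: x right, y down, z forward; pixel columns grow to the right and rows downward; lengths in m; the calibration is good to about 2 mm. A picture is of the moment at which its call begins: read the wrist's pose just before it. There is no depth.
- arm.sign_off(): hands the job in; it is judged then, once.
The state is a dict: "clock": time; "joints": joint angles; "dq": joint speeds; "joint_efforts": joint torques, N m; "position": TCP position; "ee_rot": TCP orientation; "force": force on the tool from outside, world axes, zero at the start; "ft_torque": the same for the moment, N m; "width": opening from 0.0 (shut) to 1.0 (fully open); "gripper_force": force on a finger pad.
Only numpy, scipy, OpenCV 4.12 (cv2) and the standard library are available. Lean on these libraries where they do the work, as an engineer would, in place of code of your own. Each camera call takes 0.05 s, during which the arm holds its last target. There are 200 camera calls.

## Working session

There is one attempt and no reset: what is moved stays moved. The work goes in short steps, Python scripts to look and compute and a tool call to move; the robot and the scene stay as the last step left them, time stands still between calls to the robot, and variables do not carry over. Pictures are saved under pics/ and viewed, at most 10 in all, crops included, and the job is handed in when it is done.

Besides the shell and the picture viewer there is one more tool, called after ">>>" as name(argument=value, ...), one argument or row to a line, values as JSON. drive_tool: Moves the arm, as the interface text tells. Its arguments: {"type":"object","properties":{"targets":{"type":"array"},"force":{"type":"number"}},"required":["targets"]}

```bash
mkdir -p pics; cat > h.py <<'E'
import numpy as np, cv2
from cell import arm
def snap(name,fn):
    im=arm.get_image(name); cv2.imwrite('pics/'+fn,cv2.cvtColor(im['pixels'],cv2.COLOR_RGB2BGR))
    np.savez('pics/'+fn+'.npz',**im); return im
def ray(im,uv):
    K=np.array(im['intrinsics']);R=cv2.Rodrigues(np.array(im['rvec'],float))[0];t=np.array(im['tvec'],float).ravel()
    d=R.T@np.linalg.inv(K)@np.array([uv[0],uv[1],1.]);return -R.T@t,d
def at(im,uv,z):
    c,d=ray(im,uv);return c+d*(z-c[2])/d[2]
def proj(im,p):
    return cv2.projectPoints(np.array(p,float).reshape(-1,3),np.array(im['rvec'],float),np.array(im['tvec'],float),np.array(im['intrinsics']),None)[0].reshape(-1,2)
def load(fn): return dict(np.load('pics/'+fn+'.npz'))
E
python3 - <<'E'
from h import *
for n in('top','scene'): snap(n,n+'0.png')
s=arm.observe()
for k in s: print(k,np.round(s[k],3))
E
```

```text
clock 0.1
joints [ 1.07   0.435  0.025  1.574 -0.012  1.134 -0.075]
dq [-0.001 -0.002 -0.002 -0.003 -0.001  0.001 -0.001]
joint_efforts [ 3.0000e-03 -6.6913e+01  9.8800e-01 -3.1515e+01 -6.0000e-02  3.7000e-02
 -0.0000e+00]
position [ 0.242 -0.576  0.226]
ee_rot [-3.078e+00 -6.200e-01  1.000e-03]
force [-0.744 -0.147  0.209]
ft_torque [ 0.042 -0.006 -0.062]
gripper_force 0.0
width 0.999
```

View pics/top0.png

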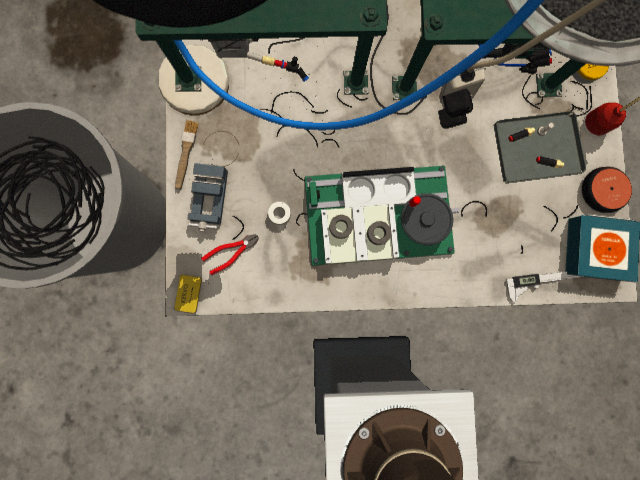

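View pics/scene0.png

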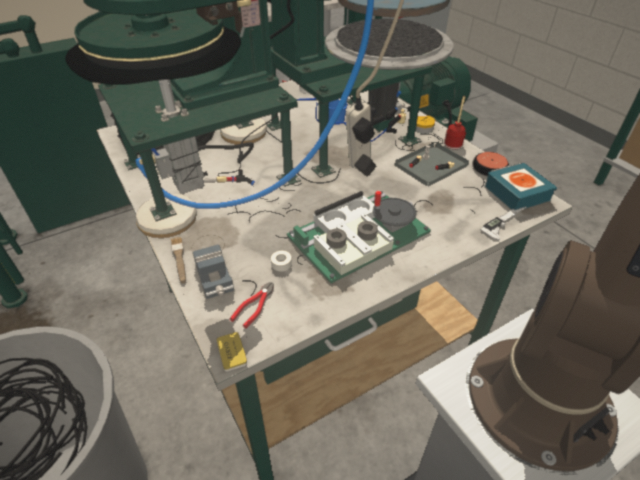

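Top view: fixture around px (305–453, 167–265), collars near (341,227) and (378,234), red knob (416,201), wheel (428,220). I'll enlarge it.

```bash
python3 - <<'E'
from h import *
i=cv2.imread('pics/top0.png')[155:275,300:460]
cv2.imwrite('pics/c1.png',cv2.resize(i,None,fx=5,fy=5,interpolation=cv2.INTER_CUBIC))
E
```

```text
(no output)
```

View pics/c1.png

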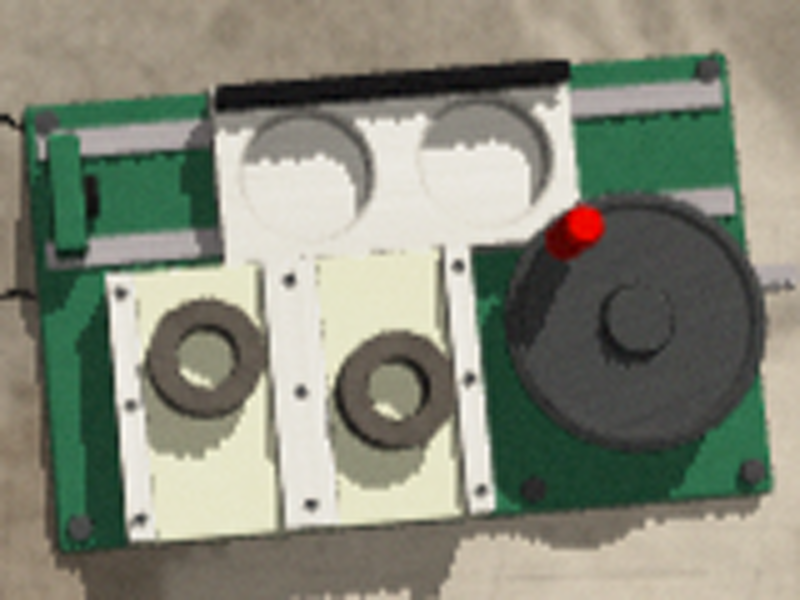

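```bash
python3 - <<'E'
from h import *
im=load('top0.png')
f=lambda u,v,z: at(im,(300+(u+.5)/5-.5,155+(v+.5)/5-.5),z)
P=lambda n,p: print(n,np.round(p,4))
P('cam',ray(im,(0,0))[0])
hub=f(640,318,.057);kn=f(585,226,.1);cl=f(207,358,.062);cr=f(396,389,.062)
P('hub',hub);P('knob',kn);P('L',cl);P('R',cr)
sc=[[f(*q,.048) for q in r] for r in ([(121,293),(130,405),(140,519)],[(289,280),(301,392),(311,504)],[(458,266),(470,379),(481,490)])]
sc=np.array(sc);P('screws',sc[...,:2])
d=(sc[:,0]-sc[:,2]).mean(0);e=(sc[0]-sc[2]).mean(0)
print(np.degrees(np.arctan2(d[1],d[0])),np.degrees(np.arctan2(-e[0],e[1])),np.linalg.norm(d),np.linalg.norm(e))
a=(np.arctan2(d[1],d[0])+np.arctan2(-e[0],e[1]))/2
R=np.array([[np.cos(a),-np.sin(a)],[np.sin(a),np.cos(a)]])
mid=sc.reshape(-1,3).mean(0)[:2]
org=mid-R@np.array([-.093,0]);P('org',org);print('yaw',np.degrees(a))
F=lambda p:R.T@(np.array(p)[:2]-org)
for n,p in (('hub',hub),('kn',kn),('L',cl),('R',cr),('deckFL',f(127,543,.048)),('deckFR',f(495,512,.048)),('deckBL',f(107,275,.048)),('deckBR',f(470,247,.04)),('pL',f(308,175,.0385)),('pR',f(485,160,.0385)),('fenL',f(216,100,.05)),('fenR',f(570,70,.05)),('c0',f(28,107,.01)),('c1',f(722,55,.01)),('c2',f(772,492,.01)),('c3',f(60,550,.01)),('stop',f(97,195,.03))):P(n,F(p))
k=F(kn)-F(hub);print('r',np.linalg.norm(k),'ang fixture',np.degrees(np.arctan2(k[1],k[0])))
P('wheel pocket L', org+R@[0,.038]); P('wheel pocket R', org+R@[0,-.038])
E
```

```text
cam [0.402  0.1762 0.9472]
hub [ 0.517  -0.0654  0.057 ]
knob [ 0.5485 -0.0339  0.1   ]
L [0.5048 0.1143 0.062 ]
R [0.49   0.0376 0.062 ]
screws [[[0.5346 0.1481]
  [0.4878 0.1458]
  [0.4407 0.1432]]

 [[0.5381 0.078 ]
  [0.4912 0.0749]
  [0.4448 0.0725]]

 [[0.5421 0.0073]
  [0.4946 0.0044]
  [0.4485 0.002 ]]]
3.1987329729377603 2.9864119696153497 0.09379690814777025 0.14131127115113631
org [0.5843 0.0801]
yaw 3.092572471276555
hub [-0.075  -0.1417]
kn [-0.0418 -0.1119]
L [-0.0774  0.0384]
R [-0.0964 -0.0374]
deckFL [-0.1493  0.0768]
deckFR [-0.1493 -0.0756]
deckBL [-0.0379  0.0757]
deckBR [-0.0372 -0.0779]
pL [-0.0008 -0.0129]
pR [-0.0004 -0.0883]
fenL [0.0317 0.0241]
fenR [ 0.0326 -0.1254]
c0 [0.0444 0.1024]
c1 [ 0.0433 -0.2033]
c2 [-0.1496 -0.2037]
c3 [-0.1487  0.1044]
stop [-0.0006  0.0764]
r 0.04457868851551875 ang fixture 41.873939257726505
wheel pocket L [0.5822 0.1181]
wheel pocket R [0.5863 0.0422]
```

>>> drive_tool(
  targets=[
    [0,0,-4,7.66,13.55,-1.2,1],
    [0,0,-4,7.66,13.55,-1.2,1],
    [0,0,-4,7.66,13.55,-1.2,1],
    [0,0,-4,7.66,13.55,-1.2,1],
    [0,0,-4,7.66,13.55,-1.2,1],
  ],
  force=15,
)

```text
clock: 0.6
position: [0.3651, -0.3575, 0.2073]
ee_rot: [-3.141, -0.076, 0.0]
force: [0.8, -1.3, 0.2]
width: 0.997
gripper_force: 0.0
```

>>> drive_tool(
  targets=[
    [0,0,0,4.58,8.09,-1.2,1],
    [0,0,0,4.58,8.09,-1.2,1],
    [0,0,0,4.58,8.09,-1.2,1],
    [0,0,0,4.58,8.09,-1.2,1],
    [0,0,0,4.58,8.09,-1.2,1],
  ],
)

```text
clock: 1.1
position: [0.4872, -0.142, 0.1753]
ee_rot: [3.141, 0.076, -0.0]
force: [0.5, 0.1, 0.5]
width: 0.999
gripper_force: 0.0
```

>>> drive_tool(
  targets=[
    [0,0,0,1.57,2.79,-0.4,1],
    [0,0,0,1.57,2.79,-0.4,1],
    [0,0,0,1.57,2.79,-0.4,1],
    [0,0,0,1.57,2.79,-0.4,1],
    [0,0,0,1.57,2.79,-0.4,1],
  ],
)

```text
clock: 1.6
position: [0.5492, -0.0319, 0.159]
ee_rot: [3.14, 0.079, -0.002]
force: [-0.4, -0.5, -0.3]
width: 1.001
gripper_force: 0.0
```

Check the knob with the wrist camera before descending.

```bash
cat >> h.py <<'E'
def wproj(im,p,s):
    R=cv2.Rodrigues(np.array(s['ee_rot']))[0];T=np.eye(4);T[:3,:3]=R;T[:3,3]=s['position']
    W=T@np.array(im['mount']);q=np.linalg.inv(W)@np.append(p,1);u=np.array(im['intrinsics'])@q[:3];return u[:2]/u[2]
def wat(im,uv,z,s):
    R=cv2.Rodrigues(np.array(s['ee_rot']))[0];T=np.eye(4);T[:3,:3]=R;T[:3,3]=s['position']
    W=T@np.array(im['mount']);d=W[:3,:3]@np.linalg.inv(im['intrinsics'])@[uv[0],uv[1],1];c=W[:3,3];return c+d*(z-c[2])/d[2]
E
python3 - <<'E'
from h import *
s=arm.observe();im=snap('wrist','w1.png')
print(s['position'],[wproj(im,p,s) for p in ([.5485,-.0339,.1],[.517,-.0654,.057],[.49,.0376,.062])])
h=cv2.cvtColor(im['pixels'],cv2.COLOR_RGB2HSV)
m=((h[...,0]<6)|(h[...,0]>174))&(h[...,1]>190)&(h[...,2]>190)
y,x=np.nonzero(m);print(len(x),x.min(),x.max(),y.min(),y.max(),x.mean(),y.mean())
E
```

```text
[ 0.54923685 -0.03186763  0.15902279] [array([323.3110229 , 260.79068185]), array([365.83905035, 282.24712048]), array([216.68859772, 313.88859677])]Traceback (most recent call last):
  File "<stdin>", line 6, in <module>
    return umr_minimum(a, axis, None, out, keepdims, initial, where)
ValueError: zero-size array to reduction operation minimum which has no identity
```

View pics/w1.png

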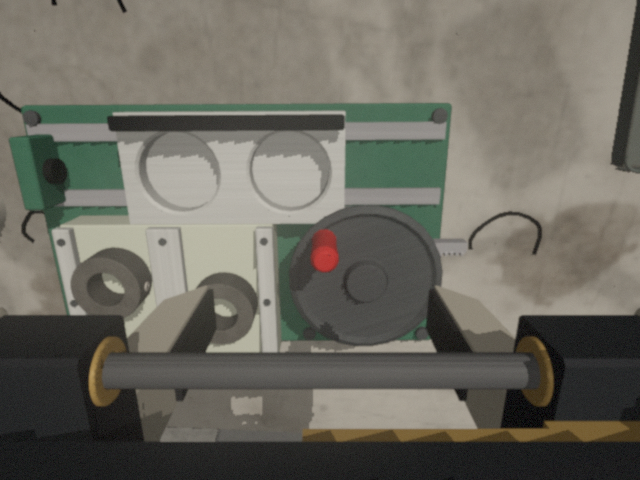

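The picture shows the knob top at (325,259) and hub at (366,281), both matching my predictions. Next I descend and grip.

>>> drive_tool(
  targets=[
    [0,0,0,-0.02,-0.05,-1.2,0.7],
    [0,0,0,-0.02,-0.05,-2.3,0.4],
    [0,0,0,-0.02,-0.05,-2.3,0.0],
    [0,0,0,-0.02,-0.05,-2.3,0.0],
    [0,0,0,-0.02,-0.05,-2.3,0],
  ],
)

```text
clock: 2.15
position: [0.5502, -0.0349, 0.0698]
ee_rot: [3.14, 0.075, 0.005]
force: [0.1, -0.6, -0.5]
width: 0.61
gripper_force: 0.0
```

>>> drive_tool(
  targets=[
    [0,0,0,0,0,0,0],
    [0,0,0,0,0,0,0],
  ],
)

```text
clock: 2.35
position: [0.5498, -0.0343, 0.0692]
ee_rot: [3.14, 0.076, 0.004]
force: [0.1, 0.2, 0.3]
width: 0.443
gripper_force: 0.0
```

>>> drive_tool(
  targets=[
    [0,0,0,0,0,0,0],
    [0,0,0,0,0,0,0],
    [0,0,0,0,0,0,0],
    [0,0,0,0,0,0,0],
    [0,0,0,0,0,0,0],
  ],
)

```text
clock: 2.85
position: [0.549, -0.034, 0.0677]
ee_rot: [-3.141, -0.077, -0.001]
force: [0.2, 0.3, 3.1]
width: 0.17
gripper_force: 15.0
```

```bash
python3 - <<'E'
from h import *
s=arm.observe();c=np.array([.517,-.0654]);p=np.array(s['position'][:2])
print(s['position'],s['width'],s['gripper_force'],s['force'])
d=p-c;a=np.arctan2(d[1],d[0]);print(np.linalg.norm(d),np.degrees(a))
for t in range(20,241,20):
    b=a+np.radians(t);q=c+.045*np.array([np.cos(b),np.sin(b)]);print(t,np.round(q,4),np.round((q-(c+.045*d/np.linalg.norm(d)))/.04,2))
E
```

```text
[ 0.54895306 -0.03402283  0.06770511] 0.16993957814849647 15.00018768128939 [0.22305426 0.25503585 3.05985639]
0.044783080591038235 44.47899833737453
20 [ 0.5364 -0.0248] [-0.32  0.23]
40 [ 0.5213 -0.0206] [-0.69  0.33]
60 [ 0.5057 -0.0218] [-1.08  0.3 ]
80 [ 0.4915 -0.0283] [-1.44  0.14]
100 [ 0.4804 -0.0393] [-1.72 -0.13]
120 [ 0.4736 -0.0534] [-1.89 -0.49]
140 [ 0.4721 -0.0689] [-1.92 -0.88]
160 [ 0.476 -0.084] [-1.83 -1.25]
180 [ 0.4849 -0.0969] [-1.61 -1.58]
200 [ 0.4976 -0.106 ] [-1.29 -1.8 ]
220 [ 0.5127 -0.1102] [-0.91 -1.91]
240 [ 0.5283 -0.109 ] [-0.52 -1.88]
```

>>> drive_tool(
  targets=[
    [0,0,0,-0.15,0.13,0,0],
    [0,0,0,-0.32,0.23,0,0],
    [0,0,0,-0.5,0.3,0,0],
    [0,0,0,-0.69,0.33,0,0],
    [0,0,0,-0.88,0.33,0,0],
  ],
)

```text
clock: 3.35
position: [0.513, -0.0204, 0.0677]
ee_rot: [-3.14, -0.078, -0.001]
force: [3.7, -0.0, 1.3]
width: 0.172
gripper_force: 15.0
```

>>> drive_tool(
  targets=[
    [0,0,0,-0.2,-0.03,0,0],
    [0,0,0,-0.56,-0.19,0,0],
    [0,0,0,-0.84,-0.46,0,0],
    [0,0,0,-1.01,-0.82,0,0],
    [0,0,0,-1.04,-1.21,0,0],
  ],
)

```text
clock: 3.85
position: [0.4714, -0.0697, 0.0677]
ee_rot: [-3.14, -0.077, -0.002]
force: [8.9, 4.1, -3.3]
width: 0.172
gripper_force: 15.0
```

>>> drive_tool(
  targets=[
    [0,0,0,0.09,-0.37,0,0],
    [0,0,0,0.31,-0.7,0,0],
    [0,0,0,0.63,-0.92,0,0],
    [0,0,0,0.82,-0.99,0,0],
    [0,0,0,1.01,-1.03,0,0],
  ],
)

```text
clock: 4.35
position: [0.5112, -0.1102, 0.0676]
ee_rot: [-3.139, -0.076, 0.003]
force: [-1.3, 6.2, 7.7]
width: 0.173
gripper_force: 15.0
```

>>> drive_tool(
  targets=[
    [0,0,0,0.1,-0.01,0,0],
    [0,0,0,0.19,0.0,0,0],
    [0,0,0,0.29,0.01,0,0],
  ],
)

```text
clock: 4.65
position: [0.5198, -0.1103, 0.0671]
ee_rot: [-3.14, -0.076, 0.011]
force: [-13.6, 2.2, 14.0]
width: 0.172
gripper_force: 15.0
```

>>> drive_tool(
  targets=[
    [0,0,0,0.1,0.01,0,0],
    [0,0,0,0.1,0.01,0,0],
  ],
)

```text
clock: 4.85
position: [0.5217, -0.1102, 0.0663]
ee_rot: [-3.14, -0.075, 0.017]
force: [-12.4, 2.5, 11.5]
width: 0.169
gripper_force: 15.0
```

```bash
python3 - <<'E'
from h import *
im=snap('top','top1.png')
i=cv2.imread('pics/top1.png')[155:275,300:460]
cv2.imwrite('pics/c2.png',cv2.resize(i,None,fx=5,fy=5,interpolation=cv2.INTER_CUBIC))
E
```

```text
(no output)
```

View pics/c2.png

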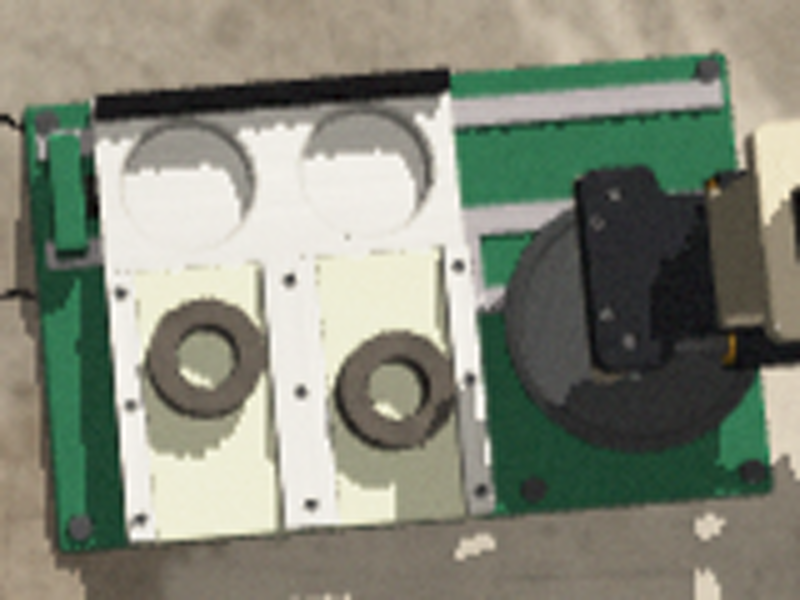

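The carriage is against the stop: its pockets, at crop (188,183) and (367,170), line up with the lanes. Now I release and lift.

>>> drive_tool(
  targets=[
    [0,0,0,-0.06,0,0,0.5],
    [0,0,0,-0.06,0,0,0.5],
    [0,0,0,-0.06,0,0,0.5],
    [0,0,0,-0.06,0,0.8,0.5],
    [0,0,0,-0.06,0,1.8,0.5],
  ],
)

```text
clock: 5.4
position: [0.5241, -0.1098, 0.1388]
ee_rot: [-3.14, -0.076, 0.007]
force: [1.2, 0.3, 0.9]
width: 0.489
gripper_force: 0.0
```

>>> drive_tool(
  targets=[
    [0,0,0,0,0,0,0],
    [0,0,0,-1.85,3.6,0,0],
    [0,0,0,-1.85,3.6,0,0],
    [0,0,0,-1.85,3.6,0,0],
    [0,0,0,-1.85,3.6,0,0],
  ],
)

```text
clock: 5.9
position: [0.4488, 0.0387, 0.1393]
ee_rot: [-3.139, -0.086, 0.002]
force: [-0.3, -0.3, 1.0]
width: 0.112
gripper_force: 0.0
```

>>> drive_tool(
  targets=[
    [0,0,0,-0.11,-0.1,0,0],
    [0,0,0,-0.11,-0.1,0,0],
    [0,0,0,-0.11,-0.1,-1.0,0],
    [0,0,0,-0.11,-0.1,-1.8,0],
    [0,0,0,-0.11,-0.1,-1.8,0],
  ],
)

```text
clock: 6.4
position: [0.4452, 0.028, 0.0645]
ee_rot: [3.139, 0.072, -0.01]
force: [-0.1, -0.9, 0.5]
width: 0.005
gripper_force: 0.0
```

```bash
python3 - <<'E'
from h import *
s=arm.observe();print(s['position'],s['width'],s['ee_rot']);im=snap('wrist','w2.png')
E
```

```text
[0.44517713 0.02796534 0.06450424] 0.004633821502342151 [ 3.13942391  0.07200363 -0.00982495]
```

View pics/w2.png

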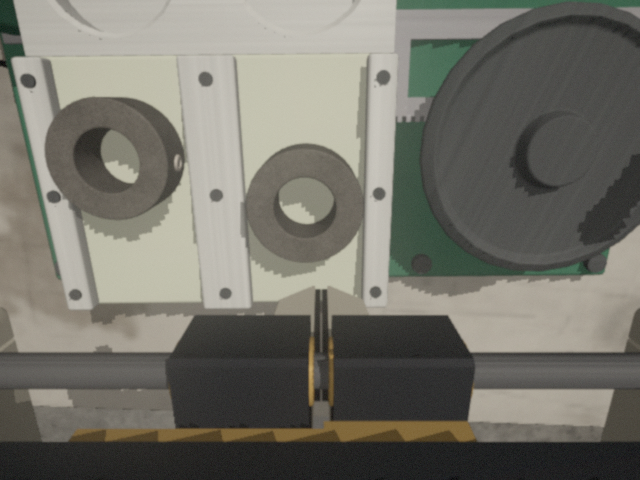

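The picture shows the closed fingers behind the right collar (collar at (305,204), fingertips at (321,295)), a few mm too far right.

>>> drive_tool(
  targets=[
    [0,0,0,0,0.0,0,0],
    [0,0,0,0,0,0,0],
  ],
)

```text
clock: 6.65
position: [0.4485, 0.0299, 0.0689]
ee_rot: [-3.141, -0.075, -0.004]
force: [0.1, 0.3, -0.1]
width: 0.008
gripper_force: 0.0
```

>>> drive_tool(
  targets=[
    [0,0,0,-0.1,0.11,0,0],
    [0,0,0,-0.1,0.11,0,0],
    [0,0,0,-0.1,0.11,-0.3,0],
    [0,0,0,-0.1,0.11,-0.58,0],
    [0,0,0,-0.1,0.11,-0.58,0],
  ],
)

```text
clock: 7.15
position: [0.4422, 0.0345, 0.0434]
ee_rot: [3.14, 0.077, -0.003]
force: [0.0, -0.2, -0.1]
width: 0.006
gripper_force: 0.0
```

>>> drive_tool(
  targets=[
    [0,0,0,0,0,0,0],
    [0,0,0,0,0,0,0],
  ],
)

```text
clock: 7.35
position: [0.4433, 0.0347, 0.0446]
ee_rot: [-3.141, -0.077, -0.0]
force: [0.1, 0.6, 0.1]
width: 0.004
gripper_force: 0.0
```

>>> drive_tool(
  targets=[
    [0,0,0,0.2,0.01,0,0],
    [0,0,0,0.4,0.02,0,0],
    [0,0,0,0.65,0.035,0,0],
    [0,0,0,0.9,0.05,0,0],
    [0,0,0,1.15,0.062,0,0],
  ],
)

```text
clock: 7.85
position: [0.4901, 0.0371, 0.0443]
ee_rot: [3.141, 0.076, -0.0]
force: [-1.5, -0.2, 2.0]
width: 0.008
gripper_force: 0.7
```

>>> drive_tool(
  targets=[
    [0,0,0,0.25,0.013,0,0],
    [0,0,0,0.5,0.027,0,0],
    [0,0,0,0.7,0.038,0,0],
    [0,0,0,0.85,0.046,0,0],
    [0,0,0,1.0,0.054,0,0],
  ],
)

```text
clock: 8.35
position: [0.5296, 0.0393, 0.0443]
ee_rot: [3.141, 0.076, -0.0]
force: [-0.8, 0.1, -1.0]
width: 0.007
gripper_force: 0.4
```

>>> drive_tool(
  targets=[
    [0,0,0,0.1,0.005,0,0],
    [0,0,0,0.2,0.01,0,0],
    [0,0,0,0.3,0.016,0,0],
    [0,0,0,0.4,0.021,0,0],
    [0,0,0,0.4,0.021,0,0],
  ],
)

```text
clock: 8.85
position: [0.5457, 0.0401, 0.0444]
ee_rot: [-3.141, -0.076, -0.001]
force: [-1.0, 0.3, -0.4]
width: 0.006
gripper_force: 0.2
```

```bash
python3 - <<'E'
from h import *
s=arm.observe();print(s['position'],s['force']);im=snap('wrist','w3.png')
print([wproj(im,[.5863,.0422,z],s) for z in (.0455,)])
E
```

```text
[0.54573366 0.04012017 0.04438244] [-0.96285423  0.30778582 -0.37651093]
[array([319.1273021 , 219.34998966])]
```

View pics/w3.png

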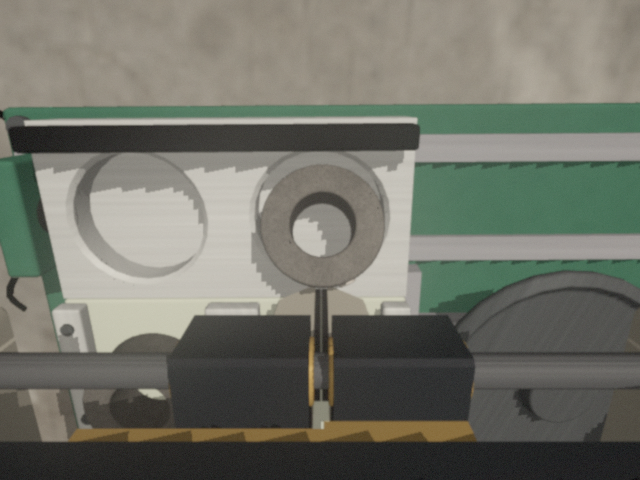

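The right collar, at about (323,225), has not dropped yet, so I push a few mm more.

>>> drive_tool(
  targets=[
    [0,0,0,0.04,0.002,0,0],
    [0,0,0,0.08,0.004,0,0],
    [0,0,0,0.12,0.006,0,0],
    [0,0,0,0.15,0.008,0,0],
    [0,0,0,0.15,0.008,0,0],
  ],
)

```text
clock: 9.4
position: [0.5512, 0.0404, 0.0444]
ee_rot: [3.141, 0.076, -0.0]
force: [-0.4, -0.1, 0.6]
width: 0.004
gripper_force: 0.3
```

```bash
python3 - <<'E'
from h import *
s=arm.observe();im=snap('wrist','w4.png')
t=np.linspace(0,2*np.pi,60)
i=cv2.imread('pics/w4.png')
# outline expected if seated (green, top at .0455) vs unseated (.062) shown separately
for z,c in ((.0455,(0,255,0)),):
    q=np.array([wproj(im,[.5863+.0245*np.cos(a),.0422+.0245*np.sin(a),z],s) for a in t]);cv2.polylines(i,[np.int32(q)],True,c,1)
print(s['position'],q.min(0),q.max(0))
cv2.imwrite('pics/c4.png',np.hstack([cv2.imread('pics/w4.png')[100:340,200:460],i[100:340,200:460]]))
E
```

```text
[0.55124818 0.04036005 0.04435066] [258.13805338 171.79101279] [380.0467051  288.11110613]
```

View pics/c4.png

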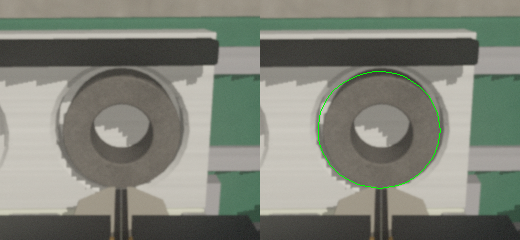

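>>> drive_tool(
  targets=[
    [0,0,0,0.04,0.002,0,0],
    [0,0,0,0.06,0.003,0,0],
    [0,0,0,0.06,0.003,0,0],
  ],
)

```text
clock: 9.75
position: [0.5537, 0.0405, 0.0444]
ee_rot: [3.141, 0.076, 0.0]
force: [-1.3, -0.2, 0.2]
width: 0.005
gripper_force: 0.3
```

>>> drive_tool(
  targets=[
    [0,0,0,-0.1,-0.005,0,0],
    [0,0,0,-0.1,-0.005,0.8,0],
    [0,0,0,0.35,0.02,0.8,0],
    [0,0,0,0.35,0.02,0.8,0],
    [0,0,0,0.35,0.02,0.4,0],
  ],
)

```text
clock: 10.25
position: [0.5688, 0.0415, 0.0616]
ee_rot: [-3.14, -0.076, -0.005]
force: [-0.2, -0.3, 0.2]
width: 0.004
gripper_force: 0.0
```

>>> drive_tool(
  targets=[
    [0,0,0,0,0,-0.1,0],
    [0,0,0,0,0,-0.2,0],
    [0,0,0,0,0,-0.3,0],
    [0,0,0,0,0,-0.38,0],
    [0,0,0,0,0,-0.38,0],
  ],
)

```text
clock: 10.75
position: [0.5674, 0.0414, 0.0458]
ee_rot: [3.14, 0.076, -0.0]
force: [-1.8, -0.4, 6.2]
width: 0.003
gripper_force: 3.5
```

>>> drive_tool(
  targets=[
    [0,0,0,0,0,-0.04,0],
    [0,0,0,0,0,-0.04,0],
  ],
)

```text
clock: 10.95
position: [0.5675, 0.0413, 0.0455]
ee_rot: [3.14, 0.076, 0.001]
force: [-8.7, -1.1, 24.0]
width: 0.004
gripper_force: 12.0
```

The rear of the right collar is firm at 45.5 mm, which is the seated height. Next is the left collar.

>>> drive_tool(
  targets=[
    [0,0,0,0,0,1.2,0],
    [0,0,0,-1.2,0,1.2,0],
    [0,0,0,-2.3,0.5,1.2,0],
    [0,0,0,-2.88,1.3,1.2,0],
    [0,0,0,-2.88,1.74,1.2,0],
  ],
)

```text
clock: 11.45
position: [0.4487, 0.1125, 0.0919]
ee_rot: [3.141, 0.08, -0.002]
force: [1.9, -0.4, -0.2]
width: 0.004
gripper_force: 0.0
```

>>> drive_tool(
  targets=[
    [0,0,0,0,0,0,0],
    [0,0,0,0,0,0,0],
    [0,0,0,0,0,0,0],
  ],
)

```text
clock: 11.75
position: [0.4528, 0.1098, 0.0915]
ee_rot: [3.14, 0.074, 0.0]
force: [0.7, 0.2, 0.1]
width: 0.004
gripper_force: 0.0
```

>>> drive_tool(
  targets=[
    [0,0,0,-0.05,0.03,-0.3,0],
    [0,0,0,-0.05,0.03,-0.7,0],
    [0,0,0,-0.05,0.03,-1.0,0],
    [0,0,0,-0.05,0.03,-1.17,0],
    [0,0,0,-0.05,0.03,-1.17,0],
  ],
)

```text
clock: 12.25
position: [0.4499, 0.1115, 0.0439]
ee_rot: [3.14, 0.075, -0.003]
force: [-0.3, 0.5, -0.0]
width: 0.003
gripper_force: 0.0
```

>>> drive_tool(
  targets=[
    [0,0,0,0.2,0.01,0,0],
    [0,0,0,0.4,0.02,0,0],
    [0,0,0,0.65,0.035,0,0],
    [0,0,0,0.9,0.05,0,0],
    [0,0,0,1.15,0.062,0,0],
  ],
)

```text
clock: 12.75
position: [0.4975, 0.1147, 0.0449]
ee_rot: [-3.141, -0.076, -0.0]
force: [-1.8, -0.0, 0.8]
width: 0.004
gripper_force: 0.6
```

>>> drive_tool(
  targets=[
    [0,0,0,0.22,0.008,0,0],
    [0,0,0,0.44,0.015,0,0],
    [0,0,0,0.6,0.02,0,0],
    [0,0,0,0.75,0.025,0,0],
    [0,0,0,0.87,0.03,0,0],
  ],
)

```text
clock: 13.25
position: [0.5316, 0.1158, 0.0447]
ee_rot: [3.141, 0.076, 0.0]
force: [-0.5, 0.6, 0.0]
width: 0.004
gripper_force: 0.3
```

>>> drive_tool(
  targets=[
    [0,0,0,0.1,0.003,0,0],
    [0,0,0,0.2,0.007,0,0],
    [0,0,0,0.3,0.01,0,0],
    [0,0,0,0.38,0.014,0,0],
    [0,0,0,0.43,0.015,0,0],
  ],
)

```text
clock: 13.75
position: [0.5483, 0.1164, 0.0446]
ee_rot: [3.141, 0.076, -0.001]
force: [-3.8, -0.6, -0.4]
width: 0.006
gripper_force: 1.9
```

>>> drive_tool(
  targets=[
    [0,0,0,0,0,0,0],
    [0,0,0,0,0,0,0],
  ],
)

```text
clock: 13.95
position: [0.548, 0.1164, 0.0446]
ee_rot: [3.141, 0.077, -0.001]
force: [-1.3, -0.5, -0.4]
width: 0.007
gripper_force: 0.8
```

Same press check on the left collar.

>>> drive_tool(
  targets=[
    [0,0,0,-0.1,-0.005,0,0],
    [0,0,0,-0.1,-0.005,0.8,0],
    [0,0,0,0.38,0.02,0.8,0],
    [0,0,0,0.38,0.02,0.8,0],
    [0,0,0,0.38,0.02,0.4,0],
  ],
)

```text
clock: 14.45
position: [0.5653, 0.1176, 0.0624]
ee_rot: [-3.14, -0.076, -0.007]
force: [-0.2, -0.4, -0.8]
width: 0.006
gripper_force: 0.0
```

>>> drive_tool(
  targets=[
    [0,0,0,0,0,-0.1,0],
    [0,0,0,0,0,-0.2,0],
    [0,0,0,0,0,-0.3,0],
    [0,0,0,0,0,-0.38,0],
    [0,0,0,0,0,-0.4,0],
  ],
)

```text
clock: 14.95
position: [0.5636, 0.1173, 0.0457]
ee_rot: [3.14, 0.076, 0.0]
force: [-5.7, -1.8, 20.4]
width: 0.007
gripper_force: 9.8
```

The left collar is seated too. I lift, retreat and take a last look.

>>> drive_tool(
  targets=[
    [0,0,0,0,0,1.2,0],
    [0,0,0,0,0,2.4,0],
    [0,0,0,-1.2,0,3.5,0],
    [0,0,0,-2.4,0,3.8,0],
    [0,0,0,-3.6,0,3.8,0],
  ],
)

```text
clock: 15.45
position: [0.4303, 0.1178, 0.1982]
ee_rot: [-3.139, -0.076, -0.007]
force: [0.3, 0.0, 0.0]
width: 0.008
gripper_force: 0.0
```

>>> drive_tool(
  targets=[
    [0,0,0,-1.2,-1,0,0],
    [0,0,0,-1.2,-2,0,0],
    [0,0,0,-1.2,-3,0,0],
    [0,0,0,-1.2,-4,0,0],
    [0,0,0,-1.2,-4,0,0],
  ],
)

```text
clock: 15.95
position: [0.3816, -0.0474, 0.1962]
ee_rot: [3.139, 0.066, 0.001]
force: [-0.8, 0.6, 0.2]
width: 0.004
gripper_force: 0.0
```

```bash
python3 - <<'E'
from h import *
snap('top','top2.png');snap('scene','sc2.png')
a=cv2.resize(cv2.imread('pics/top2.png')[155:275,300:460],None,fx=4,fy=4,interpolation=cv2.INTER_CUBIC)[:,:400]
b=cv2.resize(cv2.imread('pics/sc2.png')[180:300,280:380],None,fx=4,fy=4,interpolation=cv2.INTER_CUBIC)
cv2.imwrite('pics/c5.png',np.hstack([a,b]))
E
```

```text
(no output)
```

View pics/c5.png

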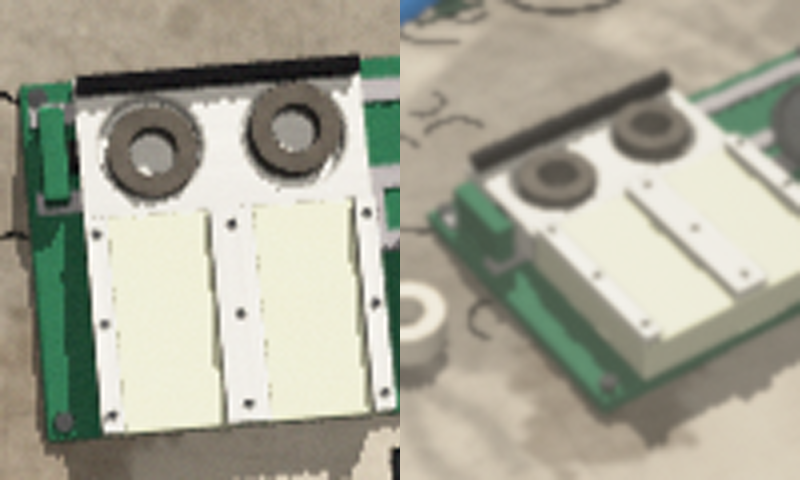

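Both collars look to be in their pockets: left at (154,151), right at (295,129). The right one sits forward, so I'll press its front side as well to rule out a tilt.

>>> drive_tool(
  targets=[
    [0,0,0,1.1,0.5,0,0],
    [0,0,0,2.2,1,0,0],
    [0,0,0,3.3,1.5,0,0],
    [0,0,0,4.4,2,-0.3,0],
    [0,0,0,5.4,2.25,-0.8,0],
  ],
)

```text
clock: 16.55
position: [0.6008, 0.0522, 0.1645]
ee_rot: [-3.138, -0.083, -0.005]
force: [0.4, 0.4, 0.7]
width: 0.004
gripper_force: 0.0
```

>>> drive_tool(
  targets=[
    [0,0,0,0,0,-0.5,0],
    [0,0,0,0,0,-1,0],
    [0,0,0,0,0,-1.5,0],
    [0,0,0,0,0,-1.5,0],
    [0,0,0,0,0,-1.5,0],
  ],
)

```text
clock: 17.05
position: [0.5979, 0.0487, 0.1041]
ee_rot: [-3.14, -0.079, 0.001]
force: [-0.1, 0.7, 0.7]
width: 0.007
gripper_force: 0.0
```

>>> drive_tool(
  targets=[
    [0,0,0,0,-0.15,-0.4,0],
    [0,0,0,0,-0.15,-0.8,0],
    [0,0,0,0,-0.15,-1.0,0],
    [0,0,0,0,-0.15,-1.1,0],
    [0,0,0,0,-0.15,-1.1,0],
  ],
)

```text
clock: 17.55
position: [0.5982, 0.0417, 0.0603]
ee_rot: [-3.14, -0.077, -0.001]
force: [-0.2, -0.4, -0.7]
width: 0.007
gripper_force: 0.0
```

>>> drive_tool(
  targets=[
    [0,0,0,0,0,-0.08,0],
    [0,0,0,0,0,-0.16,0],
    [0,0,0,0,0,-0.24,0],
    [0,0,0,0,0,-0.3,0],
  ],
)

```text
clock: 17.95
position: [0.598, 0.0412, 0.0477]
ee_rot: [3.141, 0.076, -0.0]
force: [-0.5, 1.0, -0.1]
width: 0.002
gripper_force: 0.0
```

There is no contact down to 47.7 mm at the front, so the right collar lies flat. I retreat and hand in.

>>> drive_tool(
  targets=[
    [0,0,0,0,0,1.2,0],
    [0,0,0,0,0,2.4,0],
    [0,0,0,-0.8,0,3.5,0],
    [0,0,0,-1.8,0,3.8,0],
    [0,0,0,-1.8,0,3.8,0],
  ],
)

```text
clock: 18.45
position: [0.5229, 0.0415, 0.2025]
ee_rot: [3.141, 0.078, 0.002]
force: [0.5, 0.1, -1.1]
width: 0.004
gripper_force: 0.0
```

```bash
python3 -c "
from cell import arm
print(arm.sign_off())"
```

```text
the job is handed in; nothing more can be done
None
```

The carriage is at its stop and both collars are flat in their pockets by picture and press checks (the left one's front edge was not pressed); the job was handed in at about 18.5 s, with no verdict returned.

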